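Sort the nylon shuttlecocks by speed into the kit case

ROBOT

A 6-joint arm with a two-finger parallel gripper is mounted at the origin on the work surface. World frame = base frame: x ahead of the robot, y to its left, z up, the work surface at z = 0. Lengths are in m, angles in degrees, forces in N, time in s.
With the tool pointing down it reaches from about 0.35 to 0.925 m from the base axis. Payload 6.4 kg.
Tool frame: the origin (TCP) lies midway between the tips of the shut fingers; the grasp point (between the pads) lies robot.tcp_to_grasp behind it (robot.tcp_to_grasp is the distance from the TCP to the grasp point, in m); z points along the fingers, y is the direction in which the jaws open and shut (so a half turn about z gives the same grasp; the last joint's range is limited). The gripper opens to 85 mm and grips with 20 to 120 N. Pads are 22 mm wide; open, the fingers measure 114 mm over their backs; the gripper's body (76 mm by 85 mm) begins 54 mm behind the grasp point. The pads swing forward as they close: fully open they stand 13 mm farther back than shut.
Start: joints at [61.988, 14.043, 89.255, -0, 76.702, -9.975], TCP at [0.201, 0.618, 0.231] pointing down, gripper open.
Joint ranges: [-179.41, 179.41], [-58.25, 129.5], [7.25, 145.43], [-54.29, 234.29], [11.92, 165.04], [-157.13, 157.13]. Speed limits (degrees/s): [147.25, 147.25, 180, 180, 180, 180].

INTERFACE

Orientations are given as a 3x3 rotation matrix whose columns are the frame's x, y, z axes.
In Python, from workcell import robot gives the robot as it stands. The module is installed in compiled form; this text tells all that it offers.
- The arm moves only by the shell command python3 -m jog 'ROWS' [OPENING] [FORCE]. ROWS is JSON, a list of rows, each a list of 6 numbers: the shift along the tool's x, y, z normalised to -1 to 1, where 1 is 25 cm, then the turn, a rotation vector about the tool's x, y, z normalised to -1 to 1, where 1 is 360 degrees. In form: [[dx, dy, dz, rx, ry, rz], ...]. A call has 1 to 8 rows; each row is the pose to reach, as a shift and turn from the pose commanded when the call began, along the tool's axes at that moment, turning the shorter way round; what a row does not reach only later rows make up. A row lasts 1/12 s, in which the tool goes at most 41.7 mm and 7.16 degrees, less where a joint would pass 70% of its speed; a pose out of reach is approached as far as the arm can. A call with a number of a shift or a turn outside -1 to 1 is refused whole. A call with a gripper value outside its range is refused whole. OPENING is the opening, from -1 (shut) to 1 (fully open), set as the call begins (- or left out, the last holds). The fingers move at their own pace and stop on an object; FORCE is the grip in N (left out, the last holds). Time passes only in rows, so rows that repeat a pose let the fingers close. It gives the time, the measured TCP pose, the force and the opening at its end, in the units of the state.
- robot.observe(): the state, without advancing time (a new reading comes with each control period).
- robot.snapshot(name): name is "scene" or "side" or "wrist"; returns a dict with "img" (384x512x3 uint8, red, green, blue), "camera_matrix" (3x3 intrinsics, pixels), "rvec" (rotation vector, rad) and "tvec" (3), from world to camera coordinates, as OpenCV has them. Camera axes: x right, y down, z forward; pixel columns grow to the right and rows downward; lengths in m; the calibration is good to about 2 mm. A picture is of the moment at which its call begins. There is no depth.
- robot.hand_in(): hands the job in, once; it reports no verdict.
Trained networks look in a picture, given as the dict that the camera call returned (one of the last four; its "shot" number tells which), for a name from the list of things; names that differ only in an ending like _2 or _b are one class to them, and where a whole thing is asked for, a point or a joint stands for the part that bears it (a point fixed in the world has none). Each returns a list of dicts, best first, with "conf" (0 to 1); they miss things now and then, are a little off and sometimes report something else, mostly with a low value. They report only what shows in the picture. A call takes as long as a camera call. They do not tell look-alikes from the thing itself.
- robot.boxes_of(picture, query): "at" ([x, y, z] in m, in world coordinates, good to about 4 mm: the middle of the surface that is visible of it).
The state is a dict: "time_s": time; "joints": joint angles; "qvel": joint speeds; "effort": joint torques, N m; "position": TCP position; "orientation": TCP orientation; "force": force on the tool from outside, world axes, zero at the start; "wrist_torque": the same for the moment, N m; "finger_gap": finger opening in m.
Only numpy, scipy, OpenCV 4.12 (cv2) and the standard library are available. Lean on these libraries where they do the work, as an engineer would, in place of code of your own. Each camera call takes 0.05 s, during which the arm holds its last target. There are 200 camera calls.

TASK

Pack the three yellow nylon shuttlecocks into the kit case by speed, each standing nose up in the bin of the same colour as the band on its cork (green, blue, red). The white feather shuttlecocks are not for this case even though they carry the same colours: leave them and the grip powder tub standing where they are.

Things in the scene. Friction and masses are not known exactly. Their poses are not given: they have to be found in the camera images.
- nylon_green: green (slow) nylon shuttlecock: yellow skirt, green band round the cork, green nose cap. Stands nose up on its rim: rim 64 mm wide, skirt narrows to 23 mm at 60 mm up; natural cork 26 mm wide, straight sides 60 to 75 mm up, round nose to 86 mm. Rigid, 15 g. Grip the cork's straight sides. Origin: centre of the rim underside (table level); z up out of the nose.
- nylon_blue: blue (medium) nylon shuttlecock: yellow skirt, blue band round the cork, blue nose cap. Stands nose up on its rim: rim 64 mm wide, skirt narrows to 23 mm at 60 mm up; natural cork 26 mm wide, straight sides 60 to 75 mm up, round nose to 86 mm. Rigid, 15 g. Grip the cork's straight sides. Origin: centre of the rim underside (table level); z up out of the nose.
- nylon_red: red (fast) nylon shuttlecock: yellow skirt, red band round the cork, red nose cap. Stands nose up on its rim: rim 64 mm wide, skirt narrows to 23 mm at 60 mm up; natural cork 26 mm wide, straight sides 60 to 75 mm up, round nose to 86 mm. Rigid, 15 g. Grip the cork's straight sides. Origin: centre of the rim underside (table level); z up out of the nose.
- bin_green: green open square bin, 89 mm outside, 84 inside, 45 high, walls and floor 2.5 mm; fixed in the open dark grey kit case (three bins in a row along y, 93.5 mm apart, in any order; case rim 42 mm above the table, lid folded back flat on the far side). Origin: centre of the bin's underside, 4 mm above the table; x, y along its walls, z up.
- bin_blue: blue open square bin, 89 mm outside, 84 inside, 45 high, walls and floor 2.5 mm; fixed in the open dark grey kit case (three bins in a row along y, 93.5 mm apart, in any order; case rim 42 mm above the table, lid folded back flat on the far side). Origin: centre of the bin's underside, 4 mm above the table; x, y along its walls, z up.
- bin_red: red open square bin, 89 mm outside, 84 inside, 45 high, walls and floor 2.5 mm; fixed in the open dark grey kit case (three bins in a row along y, 93.5 mm apart, in any order; case rim 42 mm above the table, lid folded back flat on the far side). Origin: centre of the bin's underside, 4 mm above the table; x, y along its walls, z up.
- feather_green: feather shuttlecock, stays where it is: white feather skirt, green band and nose cap as on the nylon one. Stands nose up on its rim: rim 64 mm wide, skirt narrows to 23 mm at 60 mm up; natural cork 26 mm wide, straight sides 60 to 75 mm up, round nose to 86 mm. Rigid, 15 g. Origin: centre of the rim underside; z up.
- feather_blue: feather shuttlecock, stays where it is: white feather skirt, blue band and nose cap as on the nylon one. Stands nose up on its rim: rim 64 mm wide, skirt narrows to 23 mm at 60 mm up; natural cork 26 mm wide, straight sides 60 to 75 mm up, round nose to 86 mm. Rigid, 15 g. Origin: centre of the rim underside; z up.
- feather_red: feather shuttlecock, stays where it is: white feather skirt, red band and nose cap as on the nylon one. Stands nose up on its rim: rim 64 mm wide, skirt narrows to 23 mm at 60 mm up; natural cork 26 mm wide, straight sides 60 to 75 mm up, round nose to 86 mm. Rigid, 15 g. Origin: centre of the rim underside; z up.
- tub: closed grip powder tub, stays where it is: white round tub with a pale blue label and a blue cap, 51 mm across, 68 mm tall, stands upright. Origin: centre of its underside, z up.
There are look-alikes about, which are no part of the job. What is shaped like the nylon_blue but pink is not meant.

How it is judged:
By the outcome, as a careful person would: the job done as asked, in the order asked, and still so for the second after the job is handed in, with the robot touching nothing.
It also fails if it takes over 88 s, if anything falls off the work surface, if the arm or the gripper's body presses on something with over 40 N, if the wrist force passes 120 N, or if a joint passes its speed limit or range.

## Working session

There is one attempt and no reset: what is moved stays moved. The work goes in short steps, Python scripts to look and compute and a shell command to move; the robot and the scene stay as the last step left them, time stands still between calls to the robot, and variables do not carry over. Pictures are saved under pics/ and viewed, about 12 in all and at most 16, crops included, and the job is handed in when it is done.

```bash
mkdir -p pics
cat > h.py <<'E'
import numpy as np, cv2
from workcell import robot
def snap(n,f):
    p=robot.snapshot(n); cv2.imwrite(f'pics/{f}.png',p['img'][:,:,::-1]); return p
def ray(p,u,v,z):
    K=np.array(p['camera_matrix']);R=cv2.Rodrigues(np.array(p['rvec'],float))[0];t=np.array(p['tvec'],float).ravel()
    d=R.T@np.linalg.solve(K,[u,v,1]);c=-R.T@t
    return c+d*(z-c[2])/d[2]
def proj(p,X):
    return cv2.projectPoints(np.array(X,float).reshape(-1,1,3),np.array(p['rvec'],float),np.array(p['tvec'],float),np.array(p['camera_matrix']),None)[0].reshape(-1,2)
E
python3 - <<'E'
from h import *
ps=[snap('scene','scene1'),snap('side','side1')]
names='nylon_green nylon_blue nylon_red feather_green feather_blue feather_red bin_green bin_blue bin_red tub'.split()
for p in ps:
  for n in names:
    print(n,[(np.round(d['at'],3).tolist(),round(d['conf'],2),proj(p,d['at']).round().astype(int).tolist()) for d in robot.boxes_of(p,n)[:4]])
s=robot.observe();print(robot.tcp_to_grasp,s['time_s'],s['position'],np.round(s['orientation'],3).tolist(),s['finger_gap'])
a=np.hstack([cv2.imread('pics/scene1.png'),cv2.imread('pics/side1.png')])
E
```

```text
nylon_green [([0.477, 0.133, 0.032], 0.74, [[311, 227]])]
nylon_blue [([0.54, -0.363, 0.037], 0.54, [[195, 149]]), ([0.45, -0.464, 0.031], 0.54, [[204, 130]]), ([0.444, -0.016, 0.026], 0.46, [[284, 194]])]
nylon_red [([0.482, -0.177, 0.035], 0.58, [[241, 170]])]
feather_green []
feather_blue [([0.51, 0.378, 0.028], 0.58, [[376, 300]]), ([0.445, 0.239, 0.057], 0.49, [[351, 239]])]
feather_red [([0.445, -0.015, 0.028], 0.61, [[284, 194]])]
bin_green [([0.631, -0.092, 0.032], 0.56, [[214, 204]])]
bin_blue [([0.631, 0.112, 0.026], 0.83, [[257, 250]]), ([0.63, -0.092, 0.03], 0.21, [[214, 204]]), ([0.426, -0.342, 0.033], 0.21, [[227, 142]])]
bin_red [([0.628, 0.012, 0.028], 0.88, [[236, 226]])]
tub [([0.447, 0.236, 0.06], 0.86, [[350, 238]])]
nylon_green [([0.641, 0.069, 0.03], 0.21, [[277, 171]])]
nylon_blue [([0.448, -0.482, 0.033], 0.6, [[218, 353]]), ([0.529, -0.389, 0.035], 0.55, [[257, 303]])]
nylon_red [([0.475, -0.199, 0.033], 0.79, [[227, 238]])]
feather_green [([0.42, -0.368, 0.025], 0.68, [[204, 302]])]
feather_blue [([0.494, 0.359, 0.035], 0.73, [[225, 127]]), ([0.443, -0.04, 0.026], 0.26, [[212, 200]])]
feather_red [([0.442, -0.039, 0.028], 0.61, [[212, 199]]), ([0.639, 0.162, 0.028], 0.57, [[273, 155]])]
bin_green [([0.642, -0.032, 0.029], 0.6, [[283, 191]]), ([0.645, 0.069, 0.028], 0.46, [[279, 171]]), ([0.421, -0.369, 0.029], 0.46, [[203, 302]])]
bin_blue [([0.64, 0.161, 0.03], 0.62, [[273, 154]])]
bin_red [([0.531, -0.388, 0.035], 0.7, [[258, 302]]), ([0.641, 0.067, 0.026], 0.64, [[278, 172]])]
tub [([0.434, 0.21, 0.044], 0.82, [[208, 147]])]
0.0187 1.1 [0.20124756 0.61807537 0.23129227] [[-0.951, 0.31, -0.0], [0.31, 0.951, 0.0], [0.0, 0.0, -1.0]] 0.08520306573925374
```

View pics/scene1.png

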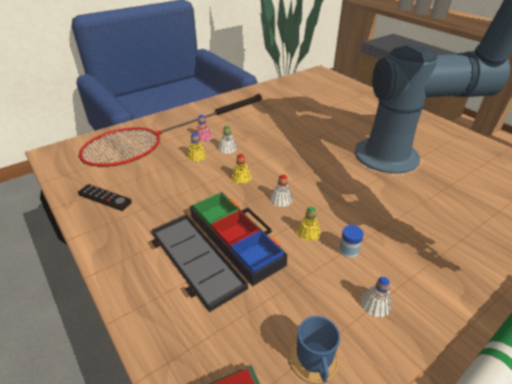

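View pics/side1.png

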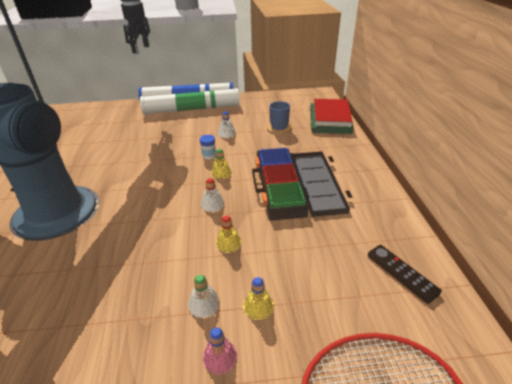

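Both pictures show the three yellow shuttles (scene: green at 311,225, blue 196,148, red 242,170), the white ones, a pink look-alike (204,128) and the case with bins green, red, blue. Next I'll measure the caps and bins by colour in both views.

Run:
```python
from h import *
from scipy.spatial.transform import Rotation as Ro
P={n:robot.snapshot(n) for n in('scene','side')}
H={'green':(45,80),'blue':(105,125),'red':(0,6)}
def mask(img,c,smin=130):
    h=cv2.cvtColor(img,cv2.COLOR_RGB2HSV);lo,hi=H[c]
    m=(h[...,0]>=lo)&(h[...,0]<=hi)
    if c=='red': m|=h[...,0]>=174
    return (m&(h[...,1]>smin)&(h[...,2]>50)).astype(np.uint8)
items={'nylon_green':('green',.477,.14),'nylon_blue':('blue',.54,-.375),'nylon_red':('red',.48,-.187),'feather_green':('green',.425,-.35),'feather_red':('red',.445,-.027),'feather_blue':('blue',.503,.368)}
for n,(c,x,y) in items.items():
    pr=[];uv=[];A=[]
    for k,p in P.items():
        u,v=proj(p,[x,y,.08])[0]; m=mask(p['img'],c); w=np.zeros_like(m); cv2.circle(w,(int(u),int(v)),14,1,-1)
        nn,l,s,ce=cv2.connectedComponentsWithStats(m*w)
        i=1+np.argmax(s[1:,4]) if nn>1 else 0
        uv.append(ce[i]);A.append(int(s[i,4]))
        pr.append(np.array(p['camera_matrix'])@np.c_[cv2.Rodrigues(np.array(p['rvec'],float))[0],np.array(p['tvec'],float).ravel()])
    X=cv2.triangulatePoints(pr[0],pr[1],uv[0].reshape(2,1),uv[1].reshape(2,1)).ravel();X=X[:3]/X[3]
    print(n,A,X.round(4),[ray(p,*q,.08)[:2].round(4).tolist() for p,q in zip(P.values(),uv)])
for k,p in P.items():
  for c,y in(('green',-.08),('red',.015),('blue',.11)):
    m=mask(p['img'],c,100);u,v=proj(p,[.635,y,.03])[0]
    w=np.zeros_like(m);cv2.circle(w,(int(u),int(v)),40,1,-1)
    nn,l,s,ce=cv2.connectedComponentsWithStats(m*w);i=1+np.argmax(s[1:,4])
    pts=np.argwhere(l==i)[:,::-1].astype(np.int32);r=cv2.boxPoints(cv2.minAreaRect(pts))
    h=cv2.convexHull(pts);M=cv2.moments(h);q=(M['m10']/M['m00'],M['m01']/M['m00'])
    print(k,c,s[i,4],ray(p,*q,.047)[:2].round(4))
```

```text
nylon_green [196608, 196608] [ 0.5443 -0.0438  0.0567] [[0.541, -0.0201], [0.5583, -0.0878]]
nylon_blue [6, 33] [ 0.5317 -0.3732  0.0834] [[0.5299, -0.3785], [0.5312, -0.3702]]
nylon_red [19, 43] [ 0.4781 -0.1842  0.0821] [[0.4775, -0.1866], [0.4771, -0.1812]]
feather_green [196608, 196608] [ 0.5443 -0.0438  0.0567] [[0.541, -0.0201], [0.5583, -0.0878]]
feather_red [22, 24] [ 0.441  -0.0268  0.0825] [[0.4398, -0.0292], [0.44, -0.0226]]
feather_blue [48, 4] [0.5004 0.3751 0.0834] [[0.4987, 0.3738], [0.4997, 0.3833]]
scene green 756 [ 0.6462 -0.0607]
scene red 964 [0.6468 0.035 ]
scene blue 1232 [0.6455 0.1295]
side green 750 [ 0.64   -0.0703]
side red 584 [0.6391 0.0274]
side blue 415 [0.6401 0.1203]
```

```bash
python3 -m jog '[[-0.82,-0.74,0,0,0,0.15],[-0.82,-0.74,0,0,0,0.15],[-0.82,-0.74,0,0,0,0.15],[-0.82,-0.74,0,0,0,0.15],[-0.82,-0.74,0,0,0,0.15],[-0.82,-0.74,0,0,0,0.15],[-0.82,-0.74,0,0,0,0.15],[-0.82,-0.74,0,0,0,0.15]]' 1 30
cat >> h.py <<'E'
def go(x,y,z,yaw=0.):
    """print shift/turn to reach world TCP xyz with tool y-axis at world yaw deg"""
    s=robot.observe();R=np.array(s['orientation']);p=np.array(s['position'])
    a=np.radians(yaw);yy=np.array([np.cos(a),np.sin(a),0]);zz=np.array([0,0,-1.]);T=np.c_[np.cross(yy,zz),yy,zz]
    rv=cv2.Rodrigues(R.T@T)[0].ravel()
    print('t',s['time_s'],'pos',p.round(4),'F',np.round(s['force'],1),'gap',round(s['finger_gap'],4),'move',(R.T@(np.array([x,y,z])-p)/.25).round(3),(np.degrees(rv)/360).round(4))
E
python3 -c "
from h import *
go(.475,.14,.231)"
```

```text
time_s: 1.87
position: [0.341, 0.3754, 0.2315]
orientation: [[-0.298, 0.954, 0.001], [0.954, 0.298, -0.001], [-0.001, 0.001, -1.0]]
force: [0.0, 0.2, 0.1]
finger_gap: 0.0855
t 1.8667 pos [0.341  0.3754 0.2315] F [0.  0.2 0.1] gap 0.0855 move [-1.058  0.231  0.003] [0.0002 0.0002 0.0482]
```

```bash
python3 -m jog '[[-1,0.2,0,0,0,0.048],[-1,0.2,0,0,0,0.048],[-1,0.2,0,0,0,0.048],[-1,0.2,0,0,0,0.048],[-1,0.2,0,0,0,0.048],[-1,0.2,0,0,0,0.048],[-1,0.2,0,0,0,0.048],[-1,0.2,0,0,0,0.048]]'
python3 - <<'E'
from h import *
p=snap('wrist','w1')
go(.475,.14,.1)
print(proj(p,[[.475,.14,.086],[.44,.225,.068],[.643,.125,.049],[.643,.031,.049]]).round())
R=cv2.Rodrigues(np.array(p['rvec']))[0];print(-R.T@np.array(p['tvec']).ravel(),R[2])
E
```

```text
time_s: 2.53
position: [0.4646, 0.1544, 0.2315]
orientation: [[-0.008, 1.0, 0.0], [1.0, 0.008, 0.0], [0.0, 0.0, -1.0]]
force: [-0.5, 0.0, -0.4]
finger_gap: 0.0854
t 2.5833 pos [0.4638 0.1558 0.2313] F [-0.8 -0.2  0.2] gap 0.0854 move [-0.064  0.044  0.525] [-0.     -0.0001  0.0016]
[[265. 190.]
 [231. 102.]
 [409. 193.]
 [396. 263.]]
[0.46416369 0.23702383 0.37527798] [ 0.00308271 -0.32177973 -0.94680954]
```

View pics/w1.png

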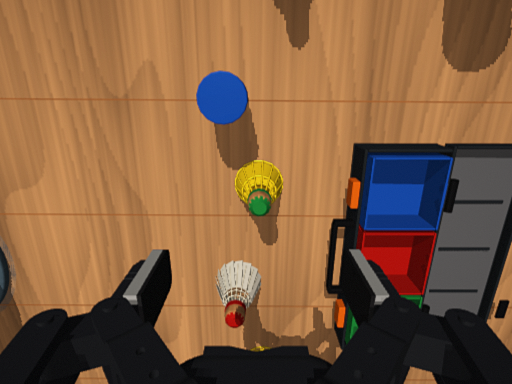

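Wrist view: the green-capped yellow shuttle's nose is at (260,207), the tub at (222,97) and the blue bin's rim runs from (367,154) to (446,231). The red-capped feather is at (235,318), to the -y side.

Run:
```python
from h import *
p=robot.snapshot('wrist')
g=ray(p,260,206,.080);print('green',g,'tub',ray(p,222,97,.068),'feather',ray(p,235,318,.08))
img=p['img'];hsv=cv2.cvtColor(img,cv2.COLOR_RGB2HSV)
for c,(lo,hi),b in (('blue',(105,125),(340,140,470,245)),('red',(0,6),(350,225,450,300))):
    m=np.zeros(img.shape[:2],np.uint8);x0,y0,x1,y1=b
    m[y0:y1,x0:x1]=((hsv[...,0]>=lo)&(hsv[...,0]<=hi)&(hsv[...,1]>120))[y0:y1,x0:x1]
    n,l,s,_=cv2.connectedComponentsWithStats(m);i=1+np.argmax(s[1:,4])
    h=cv2.convexHull(np.argwhere(l==i)[:,::-1].astype(np.int32));q=cv2.approxPolyDP(h,6,True).reshape(-1,2)
    W=np.array([ray(p,*k,.049)[:2] for k in q]);print(c,q.tolist(),W.round(3).tolist(),W.mean(0))
go(g[0],g[1],.049)
```

```text
green [0.46912329 0.12125341 0.08      ] tub [0.43032043 0.23126877 0.068     ] feather [ 0.44070377 -0.02620381  0.08      ]
blue [[453, 159], [438, 231], [360, 225], [368, 154]] [[0.684, 0.167], [0.686, 0.079], [0.59, 0.086], [0.589, 0.172]] [0.63722554 0.12589954]
red [[424, 294], [399, 295], [357, 248], [359, 226], [436, 234]] [[0.686, -0.013], [0.654, -0.015], [0.59, 0.054], [0.589, 0.084], [0.684, 0.074]] [0.6408199  0.03713221]
t 2.6333 pos [0.4633 0.1566 0.2312] F [-1.1  0.1  0.5] gap 0.0857 move [-0.142  0.022  0.729] [-0.0001 -0.0001  0.0019]
```

```bash
python3 -m jog '[[-0.142,0.022,0.1,0,0,0.002],[-0.142,0.022,0.2,0,0,0.002],[-0.142,0.022,0.4,0,0,0.002],[-0.142,0.022,0.4,0,0,0.002],[-0.142,0.022,0.4,0,0,0.002]]'
python3 - <<'E'
from h import *
p=snap('wrist','w2');go(.469,.1213,.049)
print(proj(p,[[.469,.1213,.08]]))
E
```

```text
time_s: 3.05
position: [0.4662, 0.1221, 0.1282]
orientation: [[-0.002, 1.0, -0.008], [1.0, 0.002, 0.0], [0.0, -0.008, -1.0]]
force: [0.0, 1.0, 0.6]
finger_gap: 0.0852
t 3.1 pos [0.4684 0.1221 0.1308] F [0.1 0.6 0.1] gap 0.0854 move [-0.003  0.003  0.327] [-0.0004 -0.      0.0003]
[[259.60419039 215.56835313]]
```

View pics/w2.png

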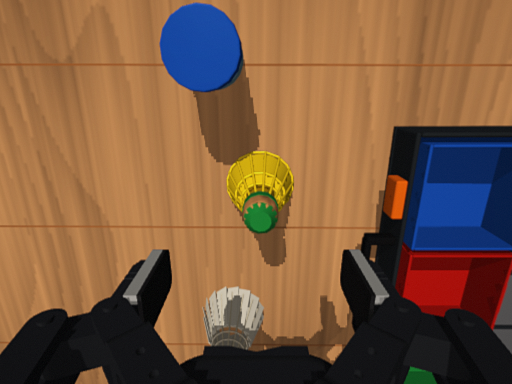

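Cap at (261,214) agrees with the prediction (260,216). Descend and grip.

```bash
python3 -m jog '[[-0.003,0.003,0.16,0,0,0],[-0.003,0.003,0.32,0,0,0],[-0.003,0.003,0.325,0,0,0],[-0.003,0.003,0.325,0,0,0]]'
python3 -m jog '[[0,0,0,0,0,0],[0,0,0,0,0,0],[0,0,0,0,0,0],[0,0,0,0,0,0],[0,0,0,0,0,0],[0,0,0,0,0,0],[0,0,0,0,0,0],[0,0,0,0,0,0]]' -1 30
python3 -c "
from h import *
go(.639,.126,.13)"
```

```text
time_s: 3.43
position: [0.4698, 0.1208, 0.0505]
orientation: [[-0.001, 1.0, -0.002], [1.0, 0.001, 0.0], [0.0, -0.002, -1.0]]
force: [-0.2, 0.1, 0.1]
finger_gap: 0.0855
time_s: 4.1
position: [0.4705, 0.1202, 0.0518]
orientation: [[0.0, 1.0, -0.001], [1.0, -0.0, -0.0], [-0.0, -0.001, -1.0]]
force: [-5.0, 1.0, 12.0]
finger_gap: 0.0254
t 4.1 pos [0.4705 0.1202 0.0518] F [-5.  1. 12.] gap 0.0254 move [ 0.024  0.674 -0.313] [-0.0001  0.     -0.0001]
```

```bash
python3 -m jog '[[0,0,-0.12,0,0,0],[0,0,-0.28,0,0,0],[-0.06,0.06,-0.36,0,0,0],[-0.18,0.17,-0.36,0,0,0],[-0.3,0.28,-0.36,0,0,0],[-0.42,0.39,-0.36,0,0,0],[-0.54,0.5,-0.36,0,0,0],[-0.64,0.6,-0.36,0,0,0]]'
python3 - <<'E'
from h import *
p=snap('wrist','w3');go(.641,-.061,.0575)
s=snap('scene','s3');i=cv2.imread('pics/s3.png')[120:300,150:350];cv2.imwrite('pics/w3b.png',np.hstack([cv2.imread('pics/w3.png'),cv2.resize(i,(280,252))[:, :].copy() if 0 else cv2.copyMakeBorder(cv2.resize(i,(280,252)),0,132,0,0,0)]))
print(proj(p,[[.641+a,-.061+b,.049] for a in(-.042,.042) for b in(-.042,.042)]).round().tolist())
E
```

```text
time_s: 4.77
position: [0.6216, -0.0423, 0.1407]
orientation: [[0.002, 1.0, 0.001], [1.0, -0.002, -0.0], [-0.0, 0.001, -1.0]]
force: [0.3, 0.1, 0.5]
finger_gap: 0.0258
t 4.8167 pos [ 0.6253 -0.0467  0.1412] F [-2.2 -3.7  0.9] gap 0.0255 move [-0.056  0.061  0.335] [ 0.0009  0.0005 -0.0008]
[[230.0, 257.0], [227.0, 167.0], [323.0, 257.0], [331.0, 167.0]]
```

View pics/w3b.png

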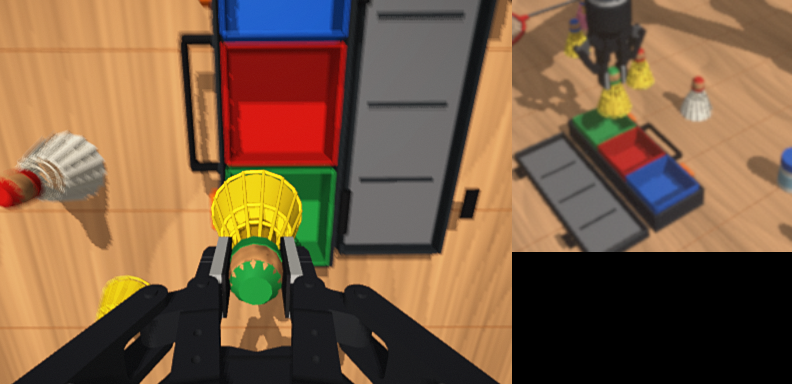

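The shuttle hangs upright in the jaws. The red bin spans about (222,41)–(347,166), and the green bin's rim is at rows 168–266.

Run:
```python
from h import *
p=robot.snapshot('wrist')
for q in [(222,41),(347,41),(338,166),(224,166),(226,168),(336,168),(330,266)]: print(q,ray(p,*q,.049).round(4))
go(.641,-.064,.0575)
```

```text
(222, 41) [0.6004 0.0713 0.049 ]
(347, 41) [0.6896 0.0709 0.049 ]
(338, 166) [ 0.6909 -0.0208  0.049 ]
(224, 166) [ 0.5983 -0.0202  0.049 ]
(226, 168) [ 0.5999 -0.0219  0.049 ]
(336, 168) [ 0.6894 -0.0224  0.049 ]
(330, 266) [ 0.6915 -0.1147  0.049 ]
t 4.9167 pos [ 0.6214 -0.0421  0.1404] F [0.7 0.  0.1] gap 0.0255 move [-0.087  0.078  0.332] [ 0.0001  0.     -0.0006]
```

```bash
python3 -m jog '[[-0.102,0.09,0,0,0,0],[-0.102,0.09,0,0,0,0],[-0.102,0.09,0.05,0,0,0],[-0.102,0.09,0.12,0,0,0],[-0.102,0.09,0.12,0,0,0],[-0.102,0.09,0.12,0,0,0]]'
python3 - <<'E'
from h import *
p=snap('wrist','w4');go(.644,-.067,.06)
E
```

```text
time_s: 5.42
position: [0.6407, -0.064, 0.1083]
orientation: [[-0.0, 1.0, -0.004], [1.0, 0.0, 0.001], [0.001, -0.004, -1.0]]
force: [-1.4, -0.3, -0.5]
finger_gap: 0.0255
t 5.4667 pos [ 0.6417 -0.0644  0.1096] F [ 0.2  0.8 -0.5] gap 0.0253 move [-0.01   0.009  0.198] [-0.0002 -0.0001  0.0001]
```

View pics/w4.png

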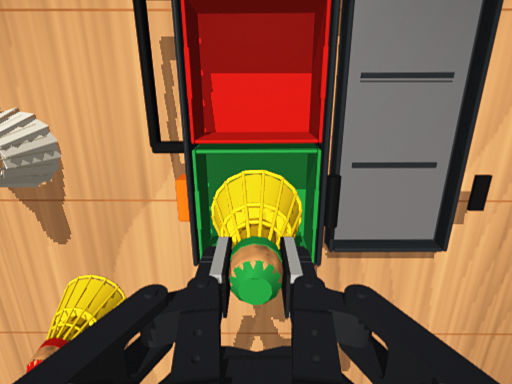

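Shuttle is centred over the green bin (x 256 vs bin 193–322). Lower, release, rise.

```bash
python3 -m jog '[[-0.01,0.009,0.08,0,0,0],[-0.01,0.009,0.16,0,0,0],[-0.01,0.009,0.196,0,0,0],[-0.01,0.009,0.196,0,0,0],[-0.01,0.009,0.196,0,0,0]]'
python3 -m jog '[[0,0,0,0,0,0],[0,0,0,0,0,0],[0,0,0,0,0,0],[0,0,0,0,0,0],[0,0,-0.12,0,0,0],[0,0,-0.28,0,0,0],[0,0,-0.44,0,0,0],[0,0,-0.5,0,0,0]]' 1 30
python3 -c "
from h import *
go(.532,-.3735,.19)"
```

```text
time_s: 5.88
position: [0.6451, -0.0678, 0.0618]
orientation: [[0.0, 1.0, 0.0], [1.0, -0.0, -0.0], [-0.0, 0.0, -1.0]]
force: [-0.2, -0.5, 1.1]
finger_gap: 0.0253
time_s: 6.55
position: [0.6477, -0.0688, 0.1934]
orientation: [[0.001, 1.0, 0.01], [1.0, -0.001, -0.003], [-0.003, 0.01, -1.0]]
force: [0.7, -0.8, 1.2]
finger_gap: 0.0852
t 6.55 pos [ 0.6477 -0.0688  0.1934] F [ 0.7 -0.8  1.2] gap 0.0852 move [-1.219 -0.462  0.013] [ 0.0016  0.0004 -0.0001]
```

```bash
python3 -m jog '[[-1,-0.4,0.02,0,0,0],[-1,-0.4,0.02,0,0,0],[-1,-0.4,0.02,0,0,0],[-1,-0.4,0.02,0,0,0],[-1,-0.4,0.02,0,0,0],[-1,-0.4,0.02,0,0,0],[-1,-0.4,0.02,0,0,0],[-1,-0.4,0.02,0,0,0]]'
python3 - <<'E'
from h import *
p=snap('wrist','w5');go(.532,-.3735,.13)
print(proj(p,[.532,-.3735,.08]))
E
```

```text
time_s: 7.22
position: [0.5429, -0.3221, 0.1814]
orientation: [[0.006, 1.0, 0.0], [1.0, -0.006, -0.001], [-0.001, 0.0, -1.0]]
force: [-0.2, 0.7, 1.6]
finger_gap: 0.0854
t 7.2667 pos [ 0.5438 -0.3199  0.1813] F [ 0.1 -0.   0.4] gap 0.0854 move [-0.215 -0.046  0.205] [ 0.      0.     -0.0007]
[[243.67808842 242.86563714]]
```

View pics/w5.png

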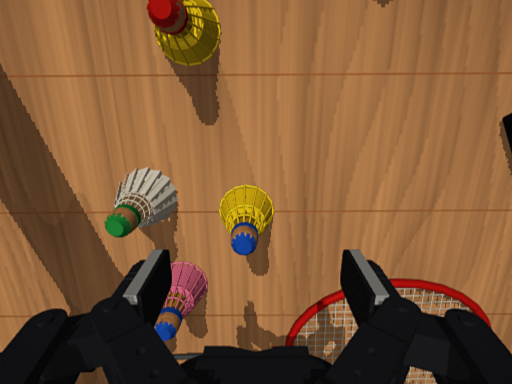

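Yellow shuttle with the blue cap is at (243,240), where predicted (244,243). The green feather (122,222) and the pink one (168,325) are clear of the jaws. Red nylon's cap is at (167,12).

```bash
python3 -c "
from h import *
p=robot.snapshot('wrist')
g=ray(p,243,240,.081);print(g,'feather',ray(p,122,222,.08),'red',ray(p,167,12,.081));go(g[0],g[1],.0500)"
```

```text
[ 0.53247316 -0.3676385   0.081     ] feather [ 0.42383507 -0.3495523   0.08      ] red [ 0.48115152 -0.18418537  0.081     ]
t 7.3167 pos [ 0.5444 -0.3184  0.1812] F [-0.4 -0.5  0.8] gap 0.0855 move [-0.197 -0.048  0.525] [ 0.     -0.     -0.0004]
```

```bash
python3 -m jog '[[-0.1,-0.03,0,0,0,0],[-0.207,-0.048,0.05,0,0,0],[-0.207,-0.048,0.2,0,0,0],[-0.207,-0.048,0.35,0,0,0],[-0.207,-0.048,0.48,0,0,0],[-0.207,-0.048,0.525,0,0,0],[-0.207,-0.048,0.525,0,0,0],[-0.207,-0.048,0.525,0,0,0]]'
python3 -m jog '[[0,0,0,0,0,0],[0,0,0,0,0,0],[0,0,0,0,0,0],[0,0,0,0,0,0],[0,0,0,0,0,0],[0,0,0,0,0,0],[0,0,0,0,0,0],[0,0,0,0,0,0]]' -1 30
python3 -c "
from h import *
go(.642,.120,.15)"
```

```text
time_s: 7.98
position: [0.5336, -0.3691, 0.0506]
orientation: [[-0.001, 1.0, 0.0], [1.0, 0.001, -0.0], [-0.0, 0.0, -1.0]]
force: [-0.2, -0.4, 1.2]
finger_gap: 0.0856
time_s: 8.65
position: [0.5329, -0.3702, 0.0512]
orientation: [[0.001, 1.0, 0.0], [1.0, -0.001, -0.001], [-0.001, 0.0, -1.0]]
force: [-0.8, 0.2, 5.1]
finger_gap: 0.0259
t 8.65 pos [ 0.5329 -0.3702  0.0512] F [-0.8  0.2  5.1] gap 0.0259 move [ 1.961  0.435 -0.397] [ 0.0001  0.0001 -0.0001]
```

```bash
python3 -m jog '[[0,0,-0.1,0,0,0],[0,0,-0.24,0,0,0],[0.02,0.02,-0.38,0,0,0],[0.1,0.05,-0.5,0,0,0],[0.24,0.1,-0.54,0,0,0],[0.4,0.16,-0.54,0,0,0],[0.56,0.22,-0.54,0,0,0],[0.72,0.28,-0.54,0,0,0]]'
python3 -c "
from h import *
go(.642,.120,.185)"
```

```text
time_s: 9.32
position: [0.6021, -0.1911, 0.1854]
orientation: [[0.002, 1.0, 0.001], [1.0, -0.002, -0.0], [-0.0, 0.001, -1.0]]
force: [0.9, 0.4, -0.7]
finger_gap: 0.0258
t 9.3167 pos [ 0.6021 -0.1911  0.1854] F [ 0.9  0.4 -0.7] gap 0.0258 move [1.245e+00 1.580e-01 1.000e-03] [ 0.0002  0.0001 -0.0002]
```

```bash
python3 -m jog '[[0.16,0.03,0,0,0,0],[0.32,0.06,0,0,0,0],[0.48,0.09,0,0,0,0],[0.64,0.12,0,0,0,0],[0.8,0.15,0,0,0,0],[0.92,0.158,0,0,0,0],[1,0.158,0,0,0,0],[1,0.158,0,0,0,0]]'
python3 -c "
from h import *
go(.642,.120,.125)"
```

```text
time_s: 9.98
position: [0.641, 0.0614, 0.1846]
orientation: [[-0.004, 1.0, -0.0], [1.0, 0.004, 0.001], [0.001, -0.0, -1.0]]
force: [0.2, -0.7, -0.8]
finger_gap: 0.0255
t 9.9833 pos [0.641  0.0614 0.1846] F [ 0.2 -0.7 -0.8] gap 0.0255 move [0.234 0.005 0.239] [-0.     -0.0002  0.0006]
```

```bash
python3 -m jog '[[0.12,0.005,0,0,0,0],[0.234,0.005,0.02,0,0,0],[0.234,0.005,0.15,0,0,0],[0.234,0.005,0.25,0,0,0],[0.234,0.005,0.29,0,0,0],[0.234,0.005,0.29,0,0,0],[0.234,0.005,0.29,0,0,0]]'
python3 - <<'E'
from h import *
p=snap('wrist','w6');go(.642,.120,.06)
E
```

```text
time_s: 10.57
position: [0.6428, 0.115, 0.1125]
orientation: [[0.002, 1.0, -0.0], [1.0, -0.002, -0.0], [-0.0, -0.0, -1.0]]
force: [-0.3, -0.5, 0.0]
finger_gap: 0.026
t 10.6167 pos [0.6437 0.1151 0.1138] F [ 0.9 -0.2  1.1] gap 0.0258 move [ 0.02  -0.007  0.215] [ 0.0004  0.     -0.0003]
```

View pics/w6.png

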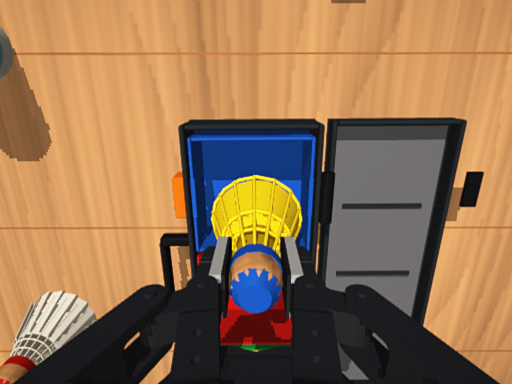

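Run:
```python
from h import *
p=robot.snapshot('wrist')
for q in [(255,134),(255,141),(188,200),(322,200)]: print(ray(p,*q,.049).round(4))
print(proj(p,[[.644,.1655,.049],[.644,.1615,.049]]).round(1)); go(.644,.123,.06)
```

```text
[0.6439 0.1686 0.049 ]
[0.6438 0.1637 0.049 ]
[0.5937 0.1198 0.049 ]
[0.6938 0.1196 0.049 ]
[[255.2 138.5]
 [255.2 144.2]]
t 10.6667 pos [0.6441 0.1152 0.1145] F [-0.2  0.5  0.9] gap 0.0256 move [ 0.031 -0.001  0.218] [ 0.0006  0.     -0.0002]
```

```bash
python3 -m jog '[[0.03,0,0.02,0,0,0],[0.03,0,0.1,0,0,0],[0.03,0,0.18,0,0,0],[0.03,0,0.217,0,0,0],[0.03,0,0.217,0,0,0],[0.03,0,0.217,0,0,0]]'
python3 -m jog '[[0,0,0,0,0,0],[0,0,0,0,0,0],[0,0,0,0,0,0],[0,0,0,0,0,0],[0,0,-0.12,0,0,0],[0,0,-0.28,0,0,0],[0,0,-0.44,0,0,0],[0,0,-0.5,0,0,0]]' 1 30
python3 -c "
from h import *
go(.479,-.184,.185)"
```

```text
time_s: 11.17
position: [0.6433, 0.1236, 0.0588]
orientation: [[0.001, 1.0, 0.001], [1.0, -0.001, 0.0], [0.0, 0.001, -1.0]]
force: [0.3, -0.5, 0.0]
finger_gap: 0.0258
time_s: 11.83
position: [0.6456, 0.1235, 0.1902]
orientation: [[0.001, 1.0, 0.01], [1.0, -0.001, 0.0], [0.0, 0.01, -1.0]]
force: [1.5, 0.0, 1.2]
finger_gap: 0.0855
t 11.8333 pos [0.6456 0.1235 0.1902] F [1.5 0.  1.2] gap 0.0855 move [-1.23  -0.666  0.014] [ 0.0016 -0.     -0.0001]
```

```bash
python3 -m jog '[[-1,-0.54,0.02,0,0,0],[-1,-0.54,0.02,0,0,0],[-1,-0.54,0.02,0,0,0],[-1,-0.54,0.02,0,0,0],[-1,-0.54,0.02,0,0,0],[-1,-0.54,0.02,0,0,0],[-1,-0.54,0.02,0,0,0],[-1,-0.54,0.02,0,0,0]]'
python3 - <<'E'
from h import *
p=snap('wrist','w7');go(.479,-.184,.05)
print(proj(p,[.479,-.184,.08]))
E
```

```text
time_s: 12.5
position: [0.5053, -0.1309, 0.1781]
orientation: [[0.007, 1.0, -0.001], [1.0, -0.007, -0.002], [-0.002, -0.001, -1.0]]
force: [-0.3, 1.0, 0.2]
finger_gap: 0.0855
t 12.55 pos [ 0.5064 -0.1289  0.1783] F [0.8 0.9 1. ] gap 0.0852 move [-0.221 -0.108  0.513] [ 0.      0.     -0.0009]
[[226.9683944  246.31479954]]
```

View pics/w7.png

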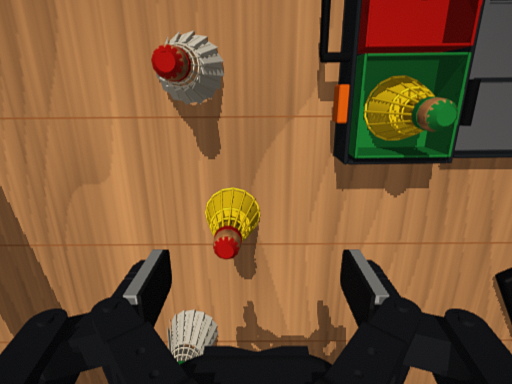

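The red-capped yellow shuttle is at (226,244), where predicted, and the green one stands in its bin (410,108). Grip it.

```bash
python3 -m jog '[[-0.1,-0.05,0,0,0,0],[-0.22,-0.108,0.05,0,0,0],[-0.22,-0.108,0.2,0,0,0],[-0.22,-0.108,0.35,0,0,0],[-0.22,-0.108,0.47,0,0,0],[-0.22,-0.108,0.513,0,0,0],[-0.22,-0.108,0.513,0,0,0],[-0.22,-0.108,0.513,0,0,0]]'
python3 -m jog '[[0,0,0,0,0,0],[0,0,0,0,0,0],[0,0,0,0,0,0],[0,0,0,0,0,0],[0,0,0,0,0,0],[0,0,0,0,0,0],[0,0,0,0,0,0],[0,0,0,0,0,0]]' -1 30
python3 -c "
from h import *
go(.644,.028,.185)"
```

```text
time_s: 13.22
position: [0.4813, -0.1814, 0.0505]
orientation: [[-0.0, 1.0, 0.001], [1.0, 0.0, -0.0], [-0.0, 0.001, -1.0]]
force: [0.7, -0.3, 0.6]
finger_gap: 0.0851
time_s: 13.88
position: [0.4801, -0.1819, 0.0512]
orientation: [[0.0, 1.0, -0.002], [1.0, -0.0, -0.0], [-0.0, -0.002, -1.0]]
force: [-7.0, 0.9, 10.8]
finger_gap: 0.0262
t 13.8833 pos [ 0.4801 -0.1819  0.0512] F [-7.   0.9 10.8] gap 0.0262 move [ 0.84   0.654 -0.537] [-0.0003  0.     -0.    ]
```

```bash
python3 -m jog '[[0,0,-0.1,0,0,0],[0,0,-0.24,0,0,0],[0.02,0.02,-0.38,0,0,0],[0.1,0.08,-0.5,0,0,0],[0.22,0.17,-0.53,0,0,0],[0.34,0.26,-0.53,0,0,0],[0.46,0.36,-0.53,0,0,0],[0.58,0.45,-0.53,0,0,0]]'
python3 -m jog '[[0.12,0.1,0,0,0,0],[0.22,0.17,0,0,0,0],[0.26,0.2,0,0,0,0],[0.26,0.2,0.08,0,0,0],[0.26,0.2,0.2,0,0,0],[0.26,0.2,0.28,0,0,0],[0.26,0.2,0.28,0,0,0],[0.26,0.2,0.28,0,0,0]]'
python3 - <<'E'
from h import *
p=snap('wrist','w8');go(.644,.028,.059)
E
```

```text
time_s: 14.55
position: [0.5942, -0.0352, 0.1832]
orientation: [[0.001, 1.0, 0.002], [1.0, -0.001, -0.0], [-0.0, 0.002, -1.0]]
force: [-0.3, -1.5, -0.2]
finger_gap: 0.0257
time_s: 15.22
position: [0.642, 0.0279, 0.1113]
orientation: [[0.001, 1.0, -0.003], [1.0, -0.001, 0.0], [0.0, -0.003, -1.0]]
force: [0.3, 0.1, -0.4]
finger_gap: 0.0259
t 15.2667 pos [0.6433 0.0278 0.1132] F [ 0.3  0.3 -0. ] gap 0.026 move [0.001 0.002 0.217] [ 0.0001  0.     -0.0002]
```

View pics/w8.png

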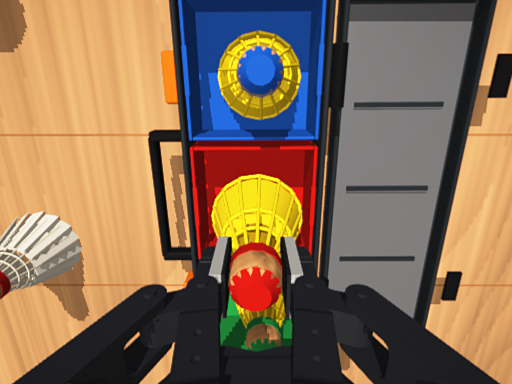

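The blue shuttle stands in the middle of the blue bin (260,72), and the red one is centred over the red bin (192–320). Lower and release.

```bash
python3 -m jog '[[0,0,0.03,0,0,0],[0,0,0.11,0,0,0],[0,0,0.18,0,0,0],[0,0,0.214,0,0,0],[0,0,0.214,0,0,0],[0,0,0.214,0,0,0]]'
python3 -m jog '[[0,0,0,0,0,0],[0,0,0,0,0,0],[0,0,0,0,0,0],[0,0,0,0,0,0],[0,0,-0.12,0,0,0],[0,0,-0.28,0,0,0],[0,0,-0.44,0,0,0],[0,0,-0.6,0,0,0]]' 1 30
python3 -m jog '[[0,-0.15,-0.1,0,0,0],[0,-0.3,-0.2,0,0,0],[0,-0.45,-0.2,0,0,0],[0,-0.6,-0.2,0,0,0],[0,-0.6,-0.2,0,0,0],[0,-0.6,-0.2,0,0,0]]'
python3 - <<'E'
from h import *
a=snap('scene','s9')['img'][100:330,150:420];b=snap('side','d9')['img'][90:390,130:400]
cv2.imwrite('pics/f.png',np.hstack([cv2.resize(a,(400,341)),cv2.resize(b,(307,341))])[:,:,::-1]);go(0.6,0,.3)
E
```

```text
time_s: 15.77
position: [0.6439, 0.0281, 0.0598]
orientation: [[0.001, 1.0, 0.002], [1.0, -0.001, -0.0], [-0.0, 0.002, -1.0]]
force: [-0.1, 0.1, -0.1]
finger_gap: 0.0261
time_s: 16.43
position: [0.6426, 0.0284, 0.2104]
orientation: [[0.001, 1.0, -0.001], [1.0, -0.001, 0.0], [0.0, -0.001, -1.0]]
force: [1.0, 0.2, 0.4]
finger_gap: 0.0853
time_s: 16.93
position: [0.4914, 0.0287, 0.2588]
orientation: [[0.001, 1.0, 0.001], [1.0, -0.001, -0.0], [-0.0, 0.001, -1.0]]
force: [0.5, -0.0, -0.4]
finger_gap: 0.0853
t 17.0333 pos [0.4938 0.0282 0.2595] F [-0.2 -0.3  1.1] gap 0.085 move [-0.113  0.425 -0.161] [ 0.0003  0.     -0.0001]
```

View pics/f.png

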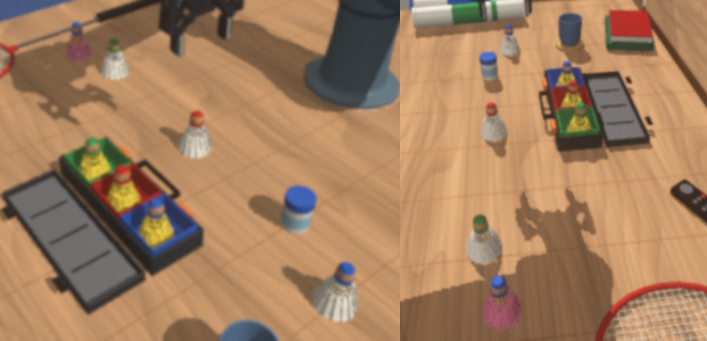

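All three stand nose up in the matching bins in both views. The feathers, tub and pink one are standing in place, and the arm is clear.

```bash
python3 -c "
from workcell import robot
print(robot.hand_in())"
```

```text
the job is handed in; nothing more can be done
None
```

The three yellow nylon shuttlecocks are in the case, packed in the order green, blue, red. Each stands nose up in the bin of its colour, and the job is handed in.

- **Final check:** the last scene and side pictures show all three upright in the matching bins. The white feather shuttlecocks, the tub and the pink look-alike are still standing where they were.
- **Arm at hand-in:** it had released and stood about 15 cm away, at z = 0.26 m, touching nothing.
- **Limits:** the clock read about 17 s of the 88 s allowed. The highest wrist force I read was about 13 N, while gripping the red and green ones.
- **Disagreement:** bin positions differed by 3 to 10 mm between the cameras. I set the final positions mainly from the wrist camera, inside the 10 mm clearance each side.

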